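# Shim two workpieces to datum height in a measuring fixture

### The arm

A 6-joint arm with a two-finger parallel gripper is mounted at the origin on the work surface. World frame = base frame: x ahead of the robot, y to its left, z up, the work surface at z = 0. Lengths are in m, angles in degrees, forces in N, time in s.
With the tool pointing down it reaches from about 0.35 to 0.875 m from the base axis. Payload 4.2 kg.
Tool frame: the origin (TCP) lies midway between the tips of the shut fingers; the grasp point (between the pads) lies 19 mm behind it; z points along the fingers, y is the line along which they close (so a half turn about z gives the same grasp; the last joint's range is limited). The gripper opens to 87 mm and grips with 3 to 60 N. Pads are 19 mm wide; open, the fingers measure 117 mm over their backs; the gripper's body (75 mm by 190 mm) begins 51 mm behind the grasp point.
Start: joints at [14.817, 22.042, 0.453, 0, -68.411, -14.817], TCP at [0.625, 0, 0.223] pointing down, gripper open.
Joint ranges: [-179.83, 179.83], [-69.29, 118.12], [-61.27, 80.66], [-181.25, 117.63], [-171.15, -9.14], [-177.46, 177.46]. Speed limits (degrees/s): [159.86, 159.86, 180, 180, 180, 180].

### API

Orientations are given as a 3x3 rotation matrix whose columns are the frame's x, y, z axes.
In Python, from station import r, cams gives the robot as it stands.
- The arm moves only by the tool play_rows, never from a script. Its argument "commands" is text: rows parted by semicolons, each of 6 numbers parted by spaces: the shift along the world's x, y, z normalised to -1 to 1, where 1 is 30 mm, then the turn, a rotation vector about the world's x, y, z normalised to -1 to 1, where 1 is 0.15 rad. A call has 1 to 20 rows; each row shifts and turns the commanded pose from where the row before left it; what a row does not reach is not made up. A row lasts 1/10 s, in which the tool goes at most 50 mm and 8.59 degrees, less where a joint would pass 70% of its speed; a pose out of reach is approached as far as the arm can. A call with a number of a shift or a turn outside -1 to 1 is refused whole. A call with a gripper value outside its range is refused whole. "grip" is the finger opening in mm, from 0 to 87, set as the call begins (left out, the last holds). The fingers move at their own pace and stop on an object; the grip force is fixed at half the most. Time passes only in rows, so rows that do not move let the fingers close. It gives the time, the measured TCP pose, the force, the opening and the grip force at its end, in the units of the state.
- r.sense(): the state, without advancing time (a new reading comes with each control period).
- cams.capture(name): name is "scene" or "side" or "wrist"; returns (picture, depth): 420x560x3 uint8, blue, green, red; 420x560 float32, m along the optical axis (not along the pixel's ray), 0 where there is no reading.
- cams.camera_info(name): a dict with "mtx" (3x3 intrinsics, pixels), "k1" (the pictures are not rectified: a ray, as slopes to the right and down, at radius r is drawn at 1 + k1 r^2 times it, then the intrinsics apply), "R" (3x3) and "t" (3): a world point X has camera coordinates R X + t. Camera axes: x right, y down, z forward; pixel columns grow to the right and rows downward; lengths in m; the calibration is good to about 2 mm. A picture is of the moment at which its call begins: read the wrist's pose just before it. camera_info takes no time and is no camera call; for the wrist camera it gives the pose at the moment of the call.
- r.finish_job(): hands the job in; it is judged then, once.
The state is a dict: "time_s": time; "joints": joint angles; "joint_velocities": joint speeds; "effort": joint torques, N m; "tcp_pos": TCP position; "ee_rot": TCP orientation; "wrist_force": force on the tool from outside, world axes, zero at the start; "moment": the same for the moment, N m; "gripper_width": opening from 0.0 (shut) to 1.0 (fully open); "gripper_force": force on a finger pad.
Only numpy, scipy, OpenCV 4.12 (cv2) and the standard library are available. Lean on these libraries where they do the work, as an engineer would, in place of code of your own. Each camera call takes 0.05 s, during which the arm holds its last target. There are 200 camera calls.

### The job

Get the measuring fixture ready for probing: first lift both grey dust covers off the nests and lay them, right way up, flat on the blue mat, side by side. Then pack each nest with spacer plates lying flat, choosing thicknesses from those at hand, so that a workpiece laid flat on top of them between the guides has its top face level with the top of the red datum post: both workpieces present must end up so, one in each nest (either nest will do). Leave spare plates on the table, and do not disturb the reference pillar, the white plug or the bored steel block.

Things in the scene. Friction and masses are not known exactly. Their poses are not given: they have to be found in the camera images.
- fixture: fixed aluminium plate 250 (x) x 130 (y) x 12 mm, origin at the centre of its underside; two equal nests 70 mm either side of it along x. Nest: well 52 (x) x 78 (y) mm between steel guides 6 mm thick rising 44 mm from its floor: a full wall at each y end, 10 mm lips at the corners of the x sides, whose middle 58 mm is open for fingers. Red datum post between the nests
- nest_a (a point): centre of the floor of the nest on the -x side of the fixture (12 mm above the granite); axes as the fixture
- nest_b (a point): centre of the floor of the nest on the +x side of the fixture (12 mm above the granite); axes as the fixture
- datum_top (a point): centre of the top of the square red datum post (16 mm), midway between the nests and 45 mm to +y of their line; 56 mm above the nest floors
- mat: blue mat lying fixed on the granite, 250 mm (x) by 140 mm (y), 4 mm thick; origin at the centre of its underside
- cover_a: loose grey dust cover, at first over nest_a: lid 78 (x) x 104 (y) mm, its 16 mm skirt hanging round the guides (about 4 mm play each way), flat top 20 mm above the skirt edge; on it a black grip bar 16 mm wide (x), 60 mm long (y), 20 to 50 mm above the origin. Origin at the centre of the open underside (skirt edge), z up. 0.12 kg
- cover_b: loose grey dust cover, at first over nest_b: lid 78 (x) x 104 (y) mm, its 16 mm skirt hanging round the guides (about 4 mm play each way), flat top 20 mm above the skirt edge; on it a black grip bar 16 mm wide (x), 60 mm long (y), 20 to 50 mm above the origin. Origin at the centre of the open underside (skirt edge), z up. 0.12 kg
- spacer8_1: loose blue spacer plate, 46 mm (x) by 72 mm (y), 8 mm thick (z), plain with two small dark dots on each face, same either way up; origin at the centre of the block. May be absent. All blue plates are 8 mm thick
- spacer8_2: loose blue spacer plate, 46 mm (x) by 72 mm (y), 8 mm thick (z), plain with two small dark dots on each face, same either way up; origin at the centre of the block. May be absent. All blue plates are 8 mm thick
- spacer12_1: loose red spacer plate, 46 mm (x) by 72 mm (y), 12 mm thick (z), plain with two small dark dots on each face, same either way up; origin at the centre of the block. May be absent. All red plates are 12 mm thick
- spacer12_2: loose red spacer plate, 46 mm (x) by 72 mm (y), 12 mm thick (z), plain with two small dark dots on each face, same either way up; origin at the centre of the block. May be absent. All red plates are 12 mm thick
- spacer12_3: loose red spacer plate, 46 mm (x) by 72 mm (y), 12 mm thick (z), plain with two small dark dots on each face, same either way up; origin at the centre of the block. May be absent. All red plates are 12 mm thick
- spacer16_1: loose yellow spacer plate, 46 mm (x) by 72 mm (y), 16 mm thick (z), plain with two small dark dots on each face, same either way up; origin at the centre of the block. May be absent. All yellow plates are 16 mm thick
- spacer16_2: loose yellow spacer plate, 46 mm (x) by 72 mm (y), 16 mm thick (z), plain with two small dark dots on each face, same either way up; origin at the centre of the block. May be absent. All yellow plates are 16 mm thick
- spacer20: loose green spacer plate, 46 mm (x) by 72 mm (y), 20 mm thick (z), plain with two small dark dots on each face, same either way up; origin at the centre of the block. May be absent. All green plates are 20 mm thick
- part24: workpiece: loose black plastic block, 46 mm (x) by 72 mm (y), 24 mm thick (z), a large round and four small round spots on each face, same either way up; origin at the centre of the block. Two of the three workpieces are present
- part28: workpiece: loose purple anodised block, 46 mm (x) by 72 mm (y), 28 mm thick (z), a large round and four small round spots on each face, same either way up; origin at the centre of the block. Two of the three workpieces are present
- part32: workpiece: loose white plastic block, 46 mm (x) by 72 mm (y), 32 mm thick (z), a large round and four small round spots on each face, same either way up; origin at the centre of the block. Two of the three workpieces are present
- ref_sphere: a shiny steel pillar (48 mm across, 107 mm tall) carrying a small reference ball: a bystander. Origin at the centre of its underside
- white_plug: a white stepped plastic plug, 52 mm across, 85 mm tall: a bystander. Origin at the centre of its underside
- bored_block: a steel block 50 x 80 x 50 mm with two dark bores in its top: a bystander. Origin at the centre of its underside
Not all that is in view belongs to the job. What is meant by the spacer20 is not orange, and is the smaller of those in its own colour.

How it is judged:
By the outcome, as a careful person would: the job done as asked, in the order asked, and still so for the second after the job is handed in, with the robot touching nothing.
Of spacer8_1, spacer8_2, spacer12_1, spacer12_2, spacer12_3, spacer16_1, spacer16_2, spacer20 only 6 to 8 are there at a start; the rules pass over those that are not, and their reading is None.
Of part24, part28, part32 only 2 to 2 are there at a start; the rules pass over those that are not, and their reading is None.
At some moment in a run one of spacer8_2, spacer12_1, spacer12_2, spacer12_3, spacer16_1, spacer16_2, spacer20, part24, part28, part32 may be knocked a few centimetres aside while the robot is not near it.
Once in a run the grip may slacken for a moment while it holds something.
It also fails if it takes over 192 s, if anything falls off the work surface, if the arm or the gripper's body presses on something with over 40 N, if the wrist force passes 120 N, or if a joint passes its speed limit or range.

## Working session

There is one attempt and no reset: what is moved stays moved. The work goes in short steps, Python scripts to look and compute and a tool call to move; the robot and the scene stay as the last step left them, time stands still between calls to the robot, and variables do not carry over. Pictures are saved under pics/ and viewed, at most 14 in all, crops included, and the job is handed in when it is done.

Besides the shell and the picture viewer there is one more tool, called after "Emit:" as name(argument=value, ...), one argument or row to a line, values as JSON. play_rows: Moves the arm, as the interface text tells. Scaled input: -1 to 1 covers 30 mm each way for a shift and 0.15 rad each way for a turn. Its arguments: {"type":"object","properties":{"commands":{"type":"string"},"grip":{"type":"number"}},"required":["commands"]}

```bash
mkdir -p pics; ls; cat > h.py <<'E'
import numpy as np, cv2
from station import r, cams
def cap(n,f=None):
    i=cams.camera_info(n); im,d=cams.capture(n)
    if f: cv2.imwrite('pics/'+f,im)
    np.savez('last_%s.npz'%n,im=im,d=d,K=i['mtx'],k1=i['k1'],R=i['R'],t=i['t'])
    return im,d,i
def load(n):
    z=np.load('last_%s.npz'%n); return z['im'],z['d'],dict(mtx=z['K'],k1=float(z['k1']),R=z['R'],t=z['t'])
def cloud(d,i):
    K=np.array(i['mtx']);h,w=d.shape
    u,v=np.meshgrid(np.arange(w),np.arange(h))
    p=cv2.undistortPoints(np.stack([u,v],-1).reshape(-1,1,2).astype(float),K,np.array([i['k1'],0,0,0.])).reshape(h,w,2)
    P=np.dstack([p[...,0]*d,p[...,1]*d,d])
    X=(P-np.array(i['t']).ravel())@np.array(i['R'])
    X[d==0]=np.nan
    return X
E
python3 - <<'E'
from h import *
print(r.sense())
for n in('scene','side'):
    im,d,i=cap(n,n+'0.png'); print(n,i)
E
```

```text
pics
{'time_s': 0.0, 'joints': array([ 1.48160482e+01,  2.20917939e+01,  3.76476540e-01, -3.00372516e-02,
       -6.84108599e+01, -1.48172307e+01]), 'joint_velocities': array([ 0.05113289,  0.02327734,  0.06720921, -0.06493306, -0.01904695,
       -0.00617805]), 'effort': array([ 5.69075401e-04, -3.90661991e+01,  1.87403029e+01,  4.22001421e+00,
        1.09914420e-02, -1.81494070e-04]), 'tcp_pos': array([6.24370855e-01, 1.17652894e-05, 2.21423458e-01]), 'ee_rot': array([[-2.13967926e-04, -9.99997438e-01, -2.25359660e-03],
       [-9.99999973e-01,  2.14175497e-04, -9.18654245e-05],
       [ 9.23478543e-05,  2.25357689e-03, -9.99997456e-01]]), 'wrist_force': array([-0.58008983,  0.58666104, -0.21558144]), 'moment': array([-0.02854598,  0.00421543, -0.0149864 ]), 'gripper_force': 0.0, 'gripper_width': 0.9996352728419206}
scene {'mtx': array([[396.16778359,   0.        , 274.95203116],
       [  0.        , 396.16778359, 207.48175805],
       [  0.        ,   0.        ,   1.        ]]), 'k1': -0.11621141209888064, 'R': array([[ 0.88306368,  0.46894875, -0.01689982],
       [ 0.27652043, -0.54912921, -0.78866569],
       [-0.37912398,  0.69176888, -0.61458997]]), 't': array([-0.50270934, -0.06961744,  1.17355703])}
side {'mtx': array([[492.13734349,   0.        , 274.94446756],
       [  0.        , 492.13734349, 209.07815539],
       [  0.        ,   0.        ,   1.        ]]), 'k1': 0.009588028830876628, 'R': array([[-0.99909719, -0.0415898 ,  0.00866611],
       [-0.02975857,  0.53955081, -0.84142697],
       [ 0.03031897, -0.84092521, -0.54030135]]), 't': array([0.53883423, 0.06509298, 1.21923022])}
```

View pics/scene0.png

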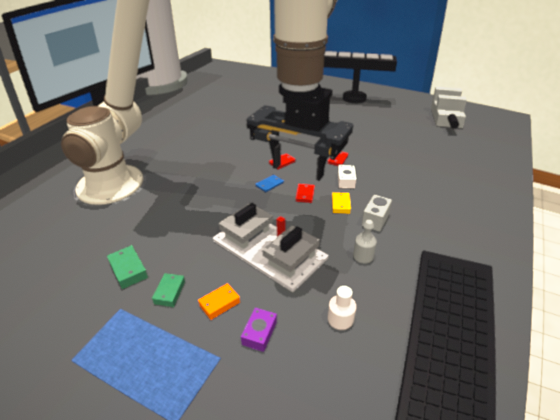

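View pics/side0.png

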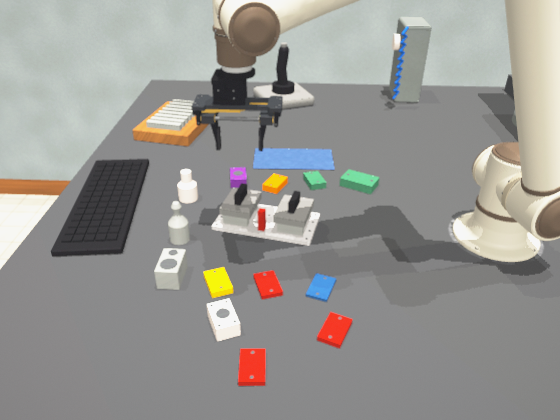

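Scene view: the fixture is at (270,245) and the mat at (146,362).

| Thing | Candidates in scene view | Choice |
|---|---|---|
| Green spacer | small (168,290), large (127,266) | small |
| Orange plate | (219,300) | decoy |
| Workpieces | purple (259,328), white (347,176) | both |
| Yellow | (341,203) | only one |
| Reds | (305,193), (283,161), (340,158) | all three |
| Blue | (270,184) | only one |

The plan is white 32 on 12+12, and purple 28 on 12+16 or 8+20.

```bash
cat > m.py <<'E'
from h import *
def rect(X,m,lo,tag):
    """fit of the top face: points within 3 mm of upper level"""
    P=X[m]; P=P[np.isfinite(P).all(1)]; P=P[P[:,2]>lo]
    if len(P)<15: return
    zt=np.percentile(P[:,2],80); T=P[abs(P[:,2]-zt)<4]
    c,s,a=cv2.minAreaRect((T[:,:2]*1000).astype(np.float32))
    if s[0]>s[1]: s=s[::-1]; a=a-90   # a: direction (deg) of short side from world x
    a=(a+90)%180-90
    print(tag,len(T),'c',np.round(c,1),'size',np.round(s,1),'shortdir',round(a,1),'ztop',round(np.median(T[:,2])*1000,1))
R={'red':[(0,160,80),(6,255,255)],'orange':[(8,160,80),(18,255,255)],'yellow':[(22,150,80),(34,255,255)],'green':[(55,100,40),(85,255,255)],'blue':[(100,120,60),(120,255,255)],'purple':[(130,100,40),(155,255,255)],'white':[(0,0,190),(180,40,255)]}
def find(n,colors=R,amin=60):
    im,d,i=load(n); X=cloud(d,i); hsv=cv2.cvtColor(im,cv2.COLOR_BGR2HSV)
    for c in colors:
        m=cv2.inRange(hsv,*R[c]); k,l,st,ce=cv2.connectedComponentsWithStats(m)
        for j in range(1,k):
            if st[j,4]<amin: continue
            x=np.nanmedian(X[l==j],0)
            if not(0.2<x[0]<1 and abs(x[1])<.6 and -.02<x[2]<.2): continue
            rect(X,l==j,-1,f'{n} {c} px{np.round(ce[j]).astype(int)}')
if __name__=='__main__':
    for n in('scene','side'):find(n)
    for n in('scene','side'):
        im,d,i=load(n);X=cloud(d,i)
        Y=X.reshape(-1,3);Y=Y[np.isfinite(Y).all(1)];Y=Y[(abs(Y[:,0]-.6)<.3)&(abs(Y[:,1])<.4)]
        print(n,'table z',np.round(np.percentile(Y[:,2]*1000,[10,30,50]),1))
E
python3 m.py
python3 - <<'E'
import cv2,numpy as np
a=cv2.imread('pics/scene0.png')[140:360,90:400];b=cv2.imread('pics/side0.png')[150:390,140:400]
cv2.imwrite('pics/c1.png',cv2.resize(a,(775,550),interpolation=cv2.INTER_CUBIC))
cv2.imwrite('pics/c2.png',cv2.resize(b,(650,600),interpolation=cv2.INTER_CUBIC))
E
```

```text
scene red px[338 159] 156 c [623.7 211.3] size [ 55.3 522.6] shortdir 14.7 ztop 13.6
scene red px[285 160] 151 c [486.1 188.9] size [ 48.3 415.1] shortdir 20.9 ztop 12.9
scene red px[305 193] 293 c [548.9 217.2] size [45.4 83.7] shortdir 18.9 ztop 13.0
scene red px[280 224] 118 c [575.4  16.2] size [16.3 16.9] shortdir -7.3 ztop 55.3
scene orange px[221 307] 269 c [ 547.3 -207.7] size [64.1 82.7] shortdir -23.5 ztop 12.1
scene yellow px[341 202] 337 c [654.6 223.1] size [50.6 95. ] shortdir 20.8 ztop 16.9
scene green px[127 267] 973 c [ 311.9 -234.9] size [61.3 98.2] shortdir 62.0 ztop 26.4
scene green px[168 290] 678 c [ 440.6 -239.8] size [46.8 72.1] shortdir 18.0 ztop 19.7
scene blue px[269 183] 255 c [436.4 217.1] size [48.8 80.3] shortdir -21.3 ztop 8.9
scene blue px[147 364] 8484 c [ 503.  -391.8] size [137.4 248.3] shortdir -88.6 ztop 3.8
scene purple px[259 330] 874 c [ 655.7 -229.5] size [55.7 93.1] shortdir 9.8 ztop 27.6
scene white px[346 172] 230 c [622.5 357.6] size [ 55.3 130.2] shortdir 23.2 ztop 33.7
scene white px[377 207] 247 c [754.3 228.1] size [ 57.6 151.8] short
[... 1533 characters left out ...]
18.6 231.5] shortdir -10.5 ztop 56.1
side white px[187 187] 541 c [ 801.5 -208.9] size [ 51.7 215.2] shortdir 12.7 ztop 38.0
side white px[271 225] 1573 c [557.4 -66.5] size [224.9 257.6] shortdir 77.3 ztop 9.9
side white px[305 202] 121 c [462.1 -86.8] size [ 35.  155.3] shortdir -5.0 ztop 58.2
side white px[175 205] 69 c [790.2 -29.1] size [ 20.7 202.3] shortdir 14.0 ztop 98.5
side white px[177 222] 211 c [765.4  17.2] size [ 43.5 130.1] shortdir -4.6 ztop 55.9
side white px[169 261] 452 c [764.2 163.2] size [ 62.5 157.5] shortdir 12.3 ztop 47.8
side white px[223 320] 954 c [629.  314.3] size [ 56.9 112.5] shortdir 23.2 ztop 29.4
scene table z [-0.8  0.4  1.5]
side table z [-3.1 -1.7 -0.5]
```

View pics/c1.png

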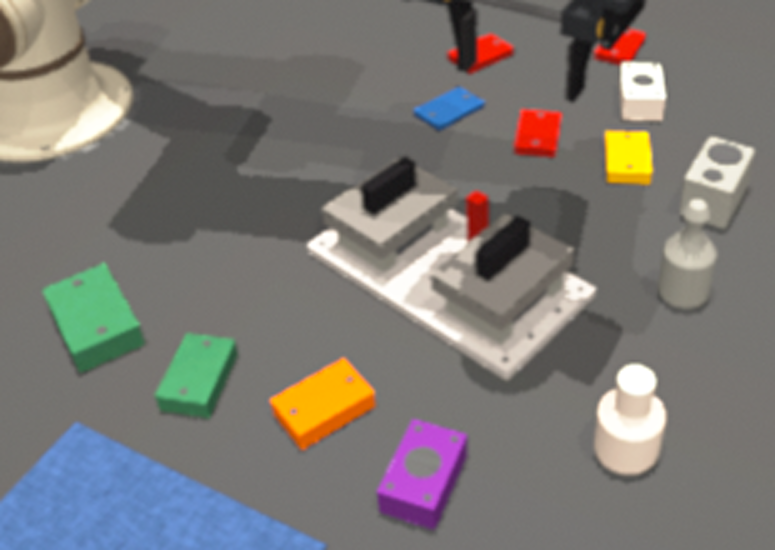

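The crop confirms the choices: small green at (197,375), orange and the large green as decoys, and purple at (422,470). Next is the wrist view.

```bash
python3 - <<'E'
from h import *
im,d,i=cap('wrist','w0.png')
X=cloud(d,i)
for p in [(210,280),(100,100),(100,460),(320,100),(320,460)]: print(p,np.round(X[p]*1000,1))
print(-np.array(i['R']).T@np.array(i['t']), np.array(i['R']))
E
```

```text
(210, 280) [ 6.228e+02  3.740e+01 -2.000e-01]
(100, 100) [816.4 -86.7   1.1]
(100, 460) [428.  -87.   -1.1]
(320, 100) [670.7 -28.1 308.3]
(320, 460) [578.3 -28.4 308.8]
[ 0.62486146 -0.08072952  0.38302531] [[-9.99996721e-01 -8.32050294e-04  2.42184287e-03]
 [-7.95796228e-05  9.55382064e-01  2.95372824e-01]
 [-2.55955028e-03  2.95371662e-01 -9.55378998e-01]]
```

View pics/w0.png

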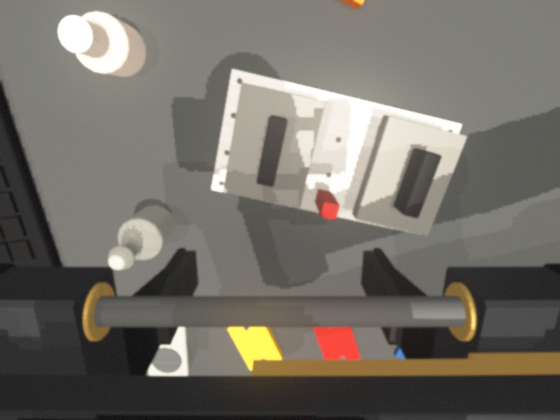

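Wrist view: the fixture is yawed about −13°, with bars at (272,150) and (418,182), post at (328,205), pillar at (140,235) and plug at (105,45). I'll measure these by height bands.

```bash
cat > bands.py <<'E'
from h import *
def band(n,lo,hi,box,amin=60,show=True):
    im,d,i=load(n); X=cloud(d,i)
    with np.errstate(invalid='ignore'):
        m=((X[...,2]>lo)&(X[...,2]<hi)&(X[...,0]>box[0])&(X[...,0]<box[1])&(X[...,1]>box[2])&(X[...,1]<box[3])).astype(np.uint8)
    k,l,st,ce=cv2.connectedComponentsWithStats(m); out=[]
    for j in range(1,k):
        if st[j,4]<amin: continue
        T=X[l==j]; c,s,a=cv2.minAreaRect((T[:,:2]*1000).astype(np.float32))
        if s[0]>s[1]: s=s[::-1]; a-=90
        a=(a+90)%180-90
        print(n,lo,'px',np.round(ce[j]).astype(int),len(T),'c',np.round(c,1),'size',np.round(s,1),'shortdir',round(a,1),'z',round(np.median(T[:,2])*1000,1))
E
python3 - <<'E'
from bands import *
b=(.35,.87,-.25,.1)
for lo,hi in((.084,.095),(.055,.065),(.064,.075),(.009,.016),(.095,.12),(.079,.089)): band('wrist',lo,hi,b)
E
```

```text
wrist 0.084 px [75 33] 518 c [ 787.3 -136.6] size [24.6 25.7] shortdir 83.7 z 84.6
wrist 0.084 px [272 151] 1288 c [630.8 -42. ] size [16.  60.1] shortdir -12.0 z 89.2
wrist 0.084 px [420 184] 1288 c [497.8 -12.7] size [17.2 60.4] shortdir -12.6 z 89.2
wrist 0.084 px [128 251] 72 c [767.3  50.3] size [11.7 23.9] shortdir 46.5 z 93.6
wrist 0.055 px [103  43] 209 c [ 780.8 -134.1] size [15.  28.4] shortdir -15.7 z 59.3
wrist 0.055 px [272 144] 7845 c [630.9 -42.1] size [ 78.2 104.4] shortdir -12.1 z 59.3
wrist 0.055 px [407 173] 6605 c [497.5 -12.8] size [ 79.1 104.4] shortdir -13.6 z 59.4
wrist 0.055 px [327 203] 65 c [577.3  12.7] size [10.7 21.5] shortdir -57.7 z 59.7
wrist 0.055 px [141 238] 561 c [769.6  52.8] size [35.8 40.7] shortdir 50.5 z 59.5
wrist 0.064 px [97 42] 226 c [ 780.2 -133.7] size [13.4 27.2] shortdir -15.9 z 69.9
wrist 0.064 px [406 177] 306 c [504.9 -15.1] size [ 6.5 59.8] shortdir -19.2 z 69.8
wrist 0.064 px [330 210] 263 c [574.4  17.4] size [16.1 16.2] shortdir 78.4 z 67.2
wrist 0.064 px [136 243] 375 c [769.3  52.4] size [21.7 27.4] shortdir 42.9 z 68.4
wrist 0.009 px [136  56] 134 c [ 771.6 -130. ] size [16.9 49.4] shortdir -20.1 z 12.6
wrist 0.009 px [325 139] 9277 c [564.7 -26.4] size [130.5 249.9] shortdir 77.4 z 11.3
wrist 0.009 px [163 216] 107 c [760.6  43.1] size [17.1 45.1] shortdir 47.9 z 12.4
wrist 0.095 px [120 258] 473 c [769.7  53.4] size [18.9 22.2] shortdir 32.0 z 102.4
wrist 0.079 px [76 34] 1072 c [ 787.4 -136. ] size [26.4 28. ] shortdir 39.6 z 84.0
wrist 0.079 px [279 120] 74 c [624.4 -68.9] size [ 6.7 16.5] shortdir 65.8 z 88.2
wrist 0.079 px [276 157] 116 c [628.  -34.2] size [12.9 31.5] shortdir 0.5 z 88.5
wrist 0.079 px [414 180] 484 c [502.8 -14.8] size [16.  61.1] shortdir -24.6 z 86.8
```

Emit:
play_rows(
  commands="-0.85 -0.085 -0.6 0 0 -0.293;-0.85 -0.085 -0.6 0 0 -0.293;-0.85 -0.085 -0.6 0 0 -0.293;-0.85 -0.085 -0.6 0 0 -0.293;-0.85 -0.085 -0.6 0 0 -0.293;0 0 -0.5 0 0 0;0 0 0 0 0 0;0 0 0 0 0 0;0 0 0 0 0 0",
  grip=50,
)

```text
time_s: 1.05
tcp_pos: [0.4987, -0.0125, 0.1184]
ee_rot: [[-0.218, -0.976, 0.002], [-0.976, 0.218, 0.0], [-0.001, -0.002, -1.0]]
wrist_force: [0.7, 0.0, -0.6]
gripper_width: 0.572
gripper_force: 0.0
```

Emit:
play_rows(
  commands="0 0 -0.7 0 0 0;0 0 -0.7 0 0 0;0 0 -0.3 0 0 0;0 0 -0.1 0 0 0;0 0 0 0 0 0;0 0 0 0 0 0",
)

```text
time_s: 1.65
tcp_pos: [0.4983, -0.0126, 0.0644]
ee_rot: [[-0.218, -0.976, 0.002], [-0.976, 0.218, 0.0], [-0.001, -0.002, -1.0]]
wrist_force: [0.3, -0.1, 0.3]
gripper_width: 0.578
gripper_force: 0.0
```

Emit:
play_rows(
  commands="0 0 0 0 0 0;0 0 0 0 0 0;0 0 0 0 0 0;0 0 0 0 0 0;0 0 0 0 0 0;0 0 0 0 0 0",
  grip=5,
)

```text
time_s: 2.25
tcp_pos: [0.4975, -0.0127, 0.0636]
ee_rot: [[-0.218, -0.976, 0.0], [-0.976, 0.218, -0.0], [0.0, -0.0, -1.0]]
wrist_force: [0.7, -1.1, 0.5]
gripper_width: 0.183
gripper_force: 29.9
```

Emit:
play_rows(
  commands="0 0 0.7 0 0 0;0 0 0.7 0 0 0;-0.14 -0.97 0 0 0 0.113;-0.14 -0.97 0 0 0 0.113;-0.14 -0.97 0 0 0 0.113;-0.14 -0.97 0 0 0 0.113;-0.14 -0.97 0 0 0 0.113;-0.14 -0.97 0 0 0 0.113;-0.14 -0.97 0 0 0 0.113;-0.14 -0.97 0 0 0 0.113;-0.14 -0.97 0 0 0 0.113;-0.14 -0.97 0 0 0 0.113;-0.14 -0.97 0 0 0 0.113;-0.14 -0.97 0 0 0 0.113;-0.14 -0.97 0 0 0 0.113;0 0 0 0 0 0;0 0 0 0 0 0",
)

```text
time_s: 3.95
tcp_pos: [0.4421, -0.3911, 0.1047]
ee_rot: [[-0.001, -1.0, -0.001], [-1.0, 0.001, 0.001], [-0.001, 0.001, -1.0]]
wrist_force: [0.3, 0.6, -1.2]
gripper_width: 0.182
gripper_force: 29.9
```

Emit:
play_rows(
  commands="0 0 -0.8 0 0 0;0 0 -0.8 0 0 0;0 0 -0.5 0 0 0;0 0 -0.3 0 0 0;0 0 -0.15 0 0 0;0 0 0 0 0 0;0 0 0 0 0 0",
)

```text
time_s: 4.65
tcp_pos: [0.4435, -0.3911, 0.0298]
ee_rot: [[0.001, -1.0, 0.001], [-1.0, -0.001, -0.001], [0.001, -0.001, -1.0]]
wrist_force: [-1.2, 0.5, -1.0]
gripper_width: 0.182
gripper_force: 29.9
```

Emit:
play_rows(
  commands="0 0 -0.05 0 0 0;0 0 0 0 0 0;0 0 0 0 0 0",
)

```text
time_s: 4.95
tcp_pos: [0.443, -0.3911, 0.0279]
ee_rot: [[0.0, -1.0, 0.001], [-1.0, -0.0, -0.0], [0.0, -0.001, -1.0]]
wrist_force: [-0.1, -0.0, -1.4]
gripper_width: 0.183
gripper_force: 29.9
```

Emit:
play_rows(
  commands="0 0 0 0 0 0;0 0 0 0 0 0;0 0 0 0 0 0;0 0 0 0 0 0;0 0 0.5 0 0 0;0 0 1 0 0 0;0 0 1 0 0 0;0 0 1 0 0 0",
  grip=50,
)

```text
time_s: 5.75
tcp_pos: [0.4427, -0.391, 0.1336]
ee_rot: [[0.001, -1.0, -0.0], [-1.0, -0.001, 0.0], [-0.0, 0.0, -1.0]]
wrist_force: [-0.1, -0.5, -0.9]
gripper_width: 0.571
gripper_force: 0.0
```

Emit:
play_rows(
  commands="0.482 0.895 0 0 0 -0.108;0.482 0.895 0 0 0 -0.108;0.482 0.895 0 0 0 -0.108;0.482 0.895 0 0 0 -0.108;0.482 0.895 0 0 0 -0.108;0.482 0.895 0 0 0 -0.108;0.482 0.895 0 0 0 -0.108;0.482 0.895 0 0 0 -0.108;0.482 0.895 0 0 0 -0.108;0.482 0.895 0 0 0 -0.108;0.482 0.895 0 0 0 -0.108;0.482 0.895 0 0 0 -0.108;0.482 0.895 0 0 0 -0.108;0 0 0 0 0 0;0 0 0 0 0 0;0 0 0 0 0 0",
)

```text
time_s: 7.35
tcp_pos: [0.6303, -0.0426, 0.1324]
ee_rot: [[-0.209, -0.978, -0.001], [-0.978, 0.209, -0.0], [0.0, 0.001, -1.0]]
wrist_force: [-0.2, -0.4, 0.4]
gripper_width: 0.575
gripper_force: 0.0
```

Emit:
play_rows(
  commands="0 0 -0.9 0 0 0;0 0 -0.9 0 0 0;0 0 -0.4 0 0 0;0 0 -0.1 0 0 0;0 0 0 0 0 0;0 0 0 0 0 0",
)

```text
time_s: 7.95
tcp_pos: [0.6318, -0.0421, 0.065]
ee_rot: [[-0.208, -0.978, 0.003], [-0.978, 0.208, 0.0], [-0.001, -0.002, -1.0]]
wrist_force: [-0.1, -0.3, -0.3]
gripper_width: 0.573
gripper_force: 0.0
```

Emit:
play_rows(
  commands="0 0 0 0 0 0;0 0 0 0 0 0;0 0 0 0 0 0;0 0 0 0 0 0;0 0 0 0 0 0;0 0 0 0 0 0",
  grip=5,
)

```text
time_s: 8.55
tcp_pos: [0.631, -0.0419, 0.0636]
ee_rot: [[-0.208, -0.978, 0.0], [-0.978, 0.208, -0.0], [-0.0, -0.0, -1.0]]
wrist_force: [-0.1, -0.2, 0.4]
gripper_width: 0.18
gripper_force: 30.0
```

Emit:
play_rows(
  commands="0 0 0.7 0 0 0;0 0 0.7 0 0 0;-0.189 -0.97 0 0 0 0.117;-0.189 -0.97 0 0 0 0.117;-0.189 -0.97 0 0 0 0.117;-0.189 -0.97 0 0 0 0.117;-0.189 -0.97 0 0 0 0.117;-0.189 -0.97 0 0 0 0.117;-0.189 -0.97 0 0 0 0.117;-0.189 -0.97 0 0 0 0.117;-0.189 -0.97 0 0 0 0.117;-0.189 -0.97 0 0 0 0.117;-0.189 -0.97 0 0 0 0.117;-0.189 -0.97 0 0 0 0.117;0 0 0 0 0 0;0 0 0 0 0 0;0 0 0 0 0 0",
)

```text
time_s: 10.25
tcp_pos: [0.5627, -0.3904, 0.1052]
ee_rot: [[0.001, -1.0, -0.001], [-1.0, -0.001, 0.001], [-0.001, 0.001, -1.0]]
wrist_force: [-0.2, 0.7, -0.7]
gripper_width: 0.178
gripper_force: 30.0
```

Emit:
play_rows(
  commands="0 0 -0.8 0 0 0;0 0 -0.8 0 0 0;0 0 -0.5 0 0 0;0 0 -0.3 0 0 0;0 0 -0.15 0 0 0;0 0 -0.07 0 0 0;0 0 0 0 0 0;0 0 0 0 0 0;0 0 0 0 0 0",
)

```text
time_s: 11.15
tcp_pos: [0.5633, -0.3915, 0.0277]
ee_rot: [[0.001, -1.0, 0.002], [-1.0, -0.001, -0.001], [0.001, -0.002, -1.0]]
wrist_force: [0.1, 0.3, -1.0]
gripper_width: 0.178
gripper_force: 30.0
```

Emit:
play_rows(
  commands="0 0 0 0 0 0;0 0 0 0 0 0;0 0 0 0 0 0;0 0 0 0 0 0;0 0 0.5 0 0 0;0 0 1 0 0 0;0 0 1 0 0 0;0 0 1 0 0 0",
  grip=50,
)

```text
time_s: 11.95
tcp_pos: [0.5629, -0.3913, 0.1344]
ee_rot: [[0.001, -1.0, 0.001], [-1.0, -0.001, -0.001], [0.001, -0.001, -1.0]]
wrist_force: [-0.0, -0.5, 0.8]
gripper_width: 0.573
gripper_force: 0.0
```

Emit:
play_rows(
  commands="-0.05 1 0.4 0 0 0;-0.05 1 0.4 0 0 0;-0.05 1 0.4 0 0 0;-0.05 1 0.4 0 0 0;-0.05 1 0.4 0 0 0;-0.05 1 0.4 0 0 0;-0.05 1 0.4 0 0 0;-0.05 1 0.4 0 0 0;-0.05 1 0.4 0 0 0;-0.05 1 0.4 0 0 0;-0.05 1 0.4 0 0 0;-0.05 1 0.4 0 0 0;-0.05 1 0.4 0 0 0;-0.05 1 0.4 0 0 0;-0.05 1 0.4 0 0 0;-0.05 1 0.4 0 0 0;0 1 0 0 0 0;0 1 0 0 0 0;0 1 0 0 0 0;0 1 0 0 0 0",
  grip=70,
)

```text
time_s: 13.95
tcp_pos: [0.5385, 0.2098, 0.3255]
ee_rot: [[0.001, -1.0, 0.002], [-1.0, -0.001, 0.001], [-0.001, -0.002, -1.0]]
wrist_force: [1.4, -1.0, -0.2]
gripper_width: 0.807
gripper_force: 0.0
```

Emit:
play_rows(
  commands="0 1 0 0 0 0;0 1 0 0 0 0;0 1 0 0 0 0;0 1 0 0 0 0;0 1 0 0 0 0;0 1 0 0 0 0;0 0.6 0 0 0 0;0 0 0 0 0 0;0 0 0 0 0 0;0 0 0 0 0 0",
)

```text
time_s: 14.95
tcp_pos: [0.5389, 0.4059, 0.3249]
ee_rot: [[0.0, -1.0, 0.001], [-1.0, -0.0, 0.0], [-0.0, -0.001, -1.0]]
wrist_force: [0.8, 0.2, 0.0]
gripper_width: 0.804
gripper_force: 0.0
```

```bash
python3 - <<'E'
from bands import *; import m
im,d,i=cap('wrist','w1.png'); im2,_,_=cap('scene','s1.png'); cap('side')
print(r.sense()['tcp_pos'])
m.find('wrist')
b=(.35,.87,.05,.6)
for lo,hi in((.027,.04),(.045,.055)): band('wrist',lo,hi,b)
b=(.35,.87,-.5,.1)
for lo,hi in((.047,.058),(.021,.029)): band('scene',lo,hi,b)
cv2.imwrite('pics/w1s1.png',np.hstack([cv2.resize(im,(400,300)),cv2.resize(im2,(400,300))]))
E
```

```text
[0.53898312 0.40590823 0.3247036 ]
wrist red px[272  21] 1527 c [547.1 220.9] size [44.1 57.6] shortdir 18.6 ztop 11.3
wrist red px[372 114] 1785 c [414.2 336.7] size [46.3 71.1] shortdir -23.7 ztop 11.3
wrist red px[261 182] 1428 c [564.1 431.8] size [44.2 70.7] shortdir 3.1 ztop 11.3
wrist yellow px[201  41] 73 c [640.2 247.5] size [ 1.9 42.7] shortdir -65.6 ztop 11.6
wrist blue px[360  21] 1618 c [437.5 220.5] size [45.3 60.5] shortdir -19.4 ztop 7.4
wrist white px[89 15] 745 c [774.4 218.9] size [32.8 82.1] shortdir 80.4 ztop 49.1
wrist white px[209 108] 2027 c [633.7 329.9] size [56.6 80.4] shortdir 24.7 ztop 31.1
wrist 0.027 px [109  19] 219 c [750.7 230.2] size [24.3 55.5] shortdir -56.8 z 33.4
wrist 0.027 px [210 109] 2093 c [628.4 330.7] size [46.3 72.3] shortdir 23.4 z 31.3
wrist 0.045 px [89 12] 1115 c [758.8 222.4] size [26.6 50.6] shortdir -89.9 z 49.5
scene 0.047 px [257 213] 118 c [505.1  24.3] size [17.3 65.1] shortdir 78.9 z 55.0
scene 0.047 px [234 230] 128 c [489.3 -46.2] size [17.1 66.5] shortdir 76.7 z 54.5
scene 0.047 px [303 238] 147 c [641.6  -4.7] size [18.5 
[... 261 characters left out ...]
rtdir -77.6 z 51.0
scene 0.047 px [114 332] 303 c [ 443.9 -390.6] size [18.8 60.3] shortdir 1.5 z 53.1
scene 0.047 px [164 360] 336 c [ 564.1 -390.8] size [17.7 60.1] shortdir -1.1 z 53.4
scene 0.021 px [282 268] 68 c [626.2 -85.4] size [16.1 64.2] shortdir -88.2 z 25.3
scene 0.021 px [139 271] 86 c [ 353.2 -241.3] size [20.4 36.3] shortdir -33.7 z 26.3
scene 0.021 px [224 290] 61 c [ 553.3 -193.8] size [26.9 31.7] shortdir -12.9 z 21.8
scene 0.021 px [259 326] 641 c [ 661.8 -237.7] size [46.5 73.5] shortdir 7.8 z 27.8
scene 0.021 px [119 343] 1413 c [ 443.6 -389.9] size [ 81.1 105.1] shortdir -0.7 z 23.8
scene 0.021 px [168 372] 1807 c [ 563.8 -390.5] size [ 80.5 104.8] shortdir -0.2 z 23.8
```

View pics/w1s1.png

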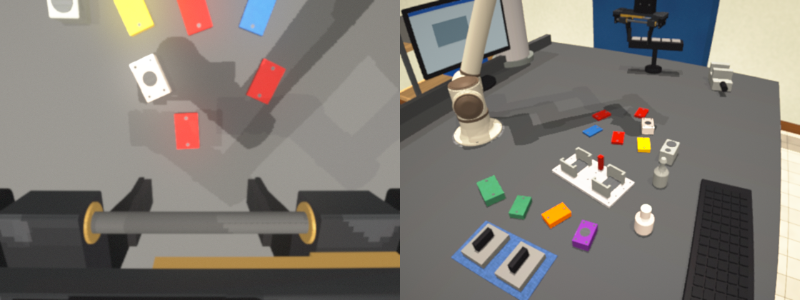

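Covers lie flat side by side on the mat (bars at 443,-391 and 564,-391) and both nests are open. Now the first red plate, at (564,432).

Emit:
play_rows(
  commands="0.42 0.417 -1 0 0 0.18;0.42 0.417 -1 0 0 0.18;0 0 -1 0 0 0;0 0 -1 0 0 0;0 0 -1 0 0 0;0 0 -1 0 0 0;0 0 -1 0 0 0;0 0 -1 0 0 0;0 0 -1 0 0 0;0 0 -1 0 0 0;0 0 -0.4 0 0 0;0 0 -0.2 0 0 0;0 0 -0.1 0 0 0;0 0 -0.03 0 0 0;0 0 0 0 0 0;0 0 0 0 0 0",
  grip=66,
)

```text
time_s: 16.7
tcp_pos: [0.5645, 0.4324, 0.0033]
ee_rot: [[0.055, -0.999, 0.001], [-0.999, -0.055, 0.002], [-0.001, -0.001, -1.0]]
wrist_force: [0.3, -0.1, 0.0]
gripper_width: 0.759
gripper_force: 0.0
```

Emit:
play_rows(
  commands="0 0 0 0 0 0;0 0 0 0 0 0;0 0 0 0 0 0;0 0 0 0 0 0;0 0 0 0 0 0;0 0 0 0 0 0",
  grip=36,
)

```text
time_s: 17.3
tcp_pos: [0.5641, 0.432, 0.0022]
ee_rot: [[0.055, -0.999, 0.0], [-0.999, -0.055, 0.0], [-0.0, -0.0, -1.0]]
wrist_force: [0.6, -0.1, 1.0]
gripper_width: 0.523
gripper_force: 30.0
```

Emit:
play_rows(
  commands="0 0 0.6 0 0 0;0 0 1 0 0 0;-0.15 -0.984 1 0 0 -0.122;-0.15 -0.984 1 0 0 -0.122;-0.15 -0.984 0 0 0 -0.122;-0.15 -0.984 0 0 0 -0.122;-0.15 -0.984 0 0 0 -0.122;-0.15 -0.984 0 0 0 -0.122;-0.15 -0.984 0 0 0 -0.122;-0.15 -0.984 0 0 0 -0.122;-0.15 -0.984 0 0 0 -0.122;-0.15 -0.984 0 0 0 -0.122;-0.15 -0.984 0 0 0 -0.122;-0.15 -0.984 0 0 0 -0.122;-0.15 -0.984 0 0 0 -0.122;-0.15 -0.984 0 0 0 -0.122;-0.15 -0.984 0 0 0 -0.122;0 0 0 0 0 0;0 0 0 0 0 0;0 0 0 0 0 0",
)

```text
time_s: 19.3
tcp_pos: [0.4967, -0.0105, 0.11]
ee_rot: [[-0.218, -0.976, 0.0], [-0.976, 0.218, 0.0], [-0.0, -0.0, -1.0]]
wrist_force: [-0.1, 0.2, -1.8]
gripper_width: 0.522
gripper_force: 30.0
```

```bash
python3 - <<'E'
from bands import *; import m
cap('side'); cap('scene'); s=r.sense(); print(s['tcp_pos'],s['gripper_width'])
m.find('scene',['red','yellow','purple']);m.find('side',['red','yellow'])
E
```

```text
[ 0.49672262 -0.01022379  0.11000984] 0.5242395034505088
scene red px[283 160] 189 c [467.9 188.4] size [ 76.6 408.5] shortdir 19.9 ztop 13.3
scene red px[305 193] 292 c [548.6 217.3] size [45.7 83.5] shortdir 18.5 ztop 12.8
scene red px[240 201] 327 c [493.8 -31.2] size [49.1 91. ] shortdir 36.6 ztop 120.4
scene red px[281 226] 143 c [575.9  16.5] size [16.8 17.8] shortdir -17.5 ztop 50.3
scene yellow px[341 202] 358 c [653.3 226.6] size [ 50.6 100.7] shortdir 21.9 ztop 16.8
scene purple px[259 330] 870 c [ 655.4 -230.2] size [55.7 93.2] shortdir 10.3 ztop 27.5
side red px[294 189] 314 c [ 477.6 -109.3] size [ 45.  285.4] shortdir -9.5 ztop 117.8
side red px[261 219] 129 c [572.6  21.8] size [14.5 21.3] shortdir 3.4 ztop 46.5
side red px[268 284] 543 c [546.8 209.7] size [51.3 89.4] shortdir 17.6 ztop 10.2
side red px[334 330] 741 c [408.5 333.2] size [47.1 88.4] shortdir -22.2 ztop 10.8
side yellow px[273 181] 135 c [ 550.4 -215.1] size [40.6 72.4] shortdir -20.7 ztop 17.9
side yellow px[218 282] 615 c [655.2 205.5] size [51.9 97.5] shortdir 22.8 ztop 14.1
```

Emit:
play_rows(
  commands="0 0 -1 0 0 0;0 0 -0.7 0 0 0;0 0 -0.5 0 0 0;0 0 -0.5 0 0 0;0 0 -0.25 0 0 0;0 0 -0.15 0 0 0;0 0 -0.07 0 0 0;0 0 0 0 0 0;0 0 0 0 0 0;0 0 0 0 0 0",
)

```text
time_s: 20.4
tcp_pos: [0.4969, -0.0109, 0.0155]
ee_rot: [[-0.218, -0.976, 0.001], [-0.976, 0.218, 0.0], [-0.001, -0.001, -1.0]]
wrist_force: [-0.4, -0.3, -2.7]
gripper_width: 0.526
gripper_force: 30.0
```

Emit:
play_rows(
  commands="0 0 0 0 0 0;0 0 0 0 0 0;0 0 0 0 0 0;0 0 0.4 0 0 0;0 0 0.7 0 0 0;0 0 1 0 0 0;0 0 1 0 0 0",
  grip=58,
)

```text
time_s: 21.1
tcp_pos: [0.4962, -0.0111, 0.1088]
ee_rot: [[-0.218, -0.976, -0.001], [-0.976, 0.218, -0.0], [0.001, 0.001, -1.0]]
wrist_force: [0.2, 0.3, -0.4]
gripper_width: 0.664
gripper_force: 0.0
```

Emit:
play_rows(
  commands="-0.229 0.966 0 0 0 -0.108;-0.229 0.966 0 0 0 -0.108;-0.229 0.966 0 0 0 -0.108;-0.229 0.966 0 0 0 -0.108;-0.229 0.966 0 0 0 -0.108;-0.229 0.966 0 0 0 -0.108;-0.229 0.966 0 0 0 -0.108;-0.229 0.966 0 0 0 -0.108;-0.229 0.966 0 0 0 -0.108;-0.229 0.966 0 0 0 -0.108;-0.229 0.966 0 0 0 -0.108;-0.229 0.966 0 0 0 -0.108;0 0 -1 0 0 0;0 0 -1 0 0 0;0 0 -0.8 0 0 0;0 0 -0.4 0 0 0;0 0 -0.2 0 0 0;0 0 -0.1 0 0 0;0 0 -0.03 0 0 0;0 0 0 0 0 0",
  grip=66,
)

```text
time_s: 23.1
tcp_pos: [0.4145, 0.3373, 0.0029]
ee_rot: [[-0.403, -0.915, 0.001], [-0.915, 0.403, 0.001], [-0.002, -0.0, -1.0]]
wrist_force: [0.1, 0.9, -0.2]
gripper_width: 0.76
gripper_force: 0.0
```

```bash
python3 - <<'E'
from bands import *
im,d,i=cap('scene'); b=(.42,.72,-.12,.06)
band('scene',.02,.03,b,40);band('scene',.008,.016,b,40); s=r.sense(); print(s['tcp_pos'],s['gripper_width'])
im2,_,_=cap('wrist'); c=im[190:300,205:340]
cv2.imwrite('pics/p2.png',np.hstack([cv2.resize(c,(400,300)),cv2.resize(im2,(400,300))]))
E
```

```text
scene 0.02 px [252 227] 324 c [498.9   5.9] size [63.1 64.9] shortdir 72.5 z 24.6
scene 0.02 px [236 240] 68 c [489.8 -54.3] size [15.4 63.1] shortdir -89.4 z 25.1
scene 0.02 px [299 245] 64 c [635.   -2.6] size [10.4 49.7] shortdir 88.1 z 25.3
scene 0.02 px [282 268] 81 c [625.6 -84.6] size [14.4 65. ] shortdir 89.7 z 24.4
scene 0.008 px [239 222] 89 c [459.   20.6] size [22.3 48.8] shortdir -11.5 z 12.7
scene 0.008 px [275 255] 2563 c [565.8 -26.6] size [132.6 250.9] shortdir 77.4 z 12.4
[0.41449903 0.33728582 0.00293521] 0.7611143155573943
```

View pics/p2.png

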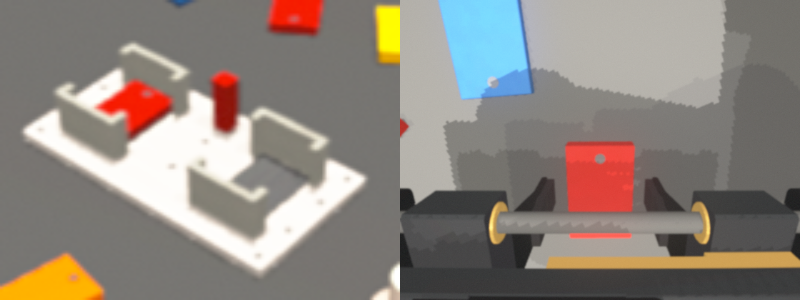

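Emit:
play_rows(
  commands="0 0 0 0 0 0;0 0 0 0 0 0;0 0 0 0 0 0;0 0 0 0 0 0;0 0 0 0 0 0;0 0 0.5 0 0 0;0 0 1 0 0 0;0 0 1 0 0 0;0 0 1 0 0 0",
  grip=36,
)

```text
time_s: 24.1
tcp_pos: [0.4136, 0.3363, 0.1076]
ee_rot: [[-0.403, -0.915, -0.001], [-0.915, 0.403, -0.001], [0.002, 0.001, -1.0]]
wrist_force: [1.0, 0.7, -1.2]
gripper_width: 0.523
gripper_force: 30.0
```

Emit:
play_rows(
  commands="0.229 -0.966 0 0 0 0.108;0.229 -0.966 0 0 0 0.108;0.229 -0.966 0 0 0 0.108;0.229 -0.966 0 0 0 0.108;0.229 -0.966 0 0 0 0.108;0.229 -0.966 0 0 0 0.108;0.229 -0.966 0 0 0 0.108;0.229 -0.966 0 0 0 0.108;0.229 -0.966 0 0 0 0.108;0.229 -0.966 0 0 0 0.108;0.229 -0.966 0 0 0 0.108;0.229 -0.966 0 0 0 0.108;0 0 0 0 0 0;0 0 0 0 0 0;0 0 0 0 0 0",
)

```text
time_s: 25.6
tcp_pos: [0.4962, -0.0105, 0.1068]
ee_rot: [[-0.218, -0.976, -0.001], [-0.976, 0.218, 0.0], [0.0, 0.001, -1.0]]
wrist_force: [0.6, -0.2, -1.8]
gripper_width: 0.526
gripper_force: 30.0
```

Emit:
play_rows(
  commands="0 0 -1 0 0 0;0 0 -0.6 0 0 0;0 0 -0.4 0 0 0;0 0 -0.3 0 0 0;0 0 -0.2 0 0 0;0 0 -0.1 0 0 0;0 0 -0.07 0 0 0;0 0 0 0 0 0;0 0 0 0 0 0",
)

```text
time_s: 26.5
tcp_pos: [0.4968, -0.0109, 0.0274]
ee_rot: [[-0.218, -0.976, 0.001], [-0.976, 0.218, 0.0], [-0.0, -0.001, -1.0]]
wrist_force: [0.8, 0.7, -1.5]
gripper_width: 0.523
gripper_force: 30.0
```

Emit:
play_rows(
  commands="0 0 0 0 0 0;0 0 0 0 0 0;0 0 0 0 0 0;0 0 0.4 0 0 0;0 0 0.7 0 0 0;0 0 1 0 0 0;0 0 0.6 0 0 0",
  grip=58,
)

```text
time_s: 27.2
tcp_pos: [0.4975, -0.0108, 0.1101]
ee_rot: [[-0.218, -0.976, 0.003], [-0.976, 0.218, 0.0], [-0.001, -0.003, -1.0]]
wrist_force: [-0.3, 0.0, 0.6]
gripper_width: 0.662
gripper_force: 0.0
```

Emit:
play_rows(
  commands="0.315 0.989 0.42 0 0 0.316;0.315 0.989 0.42 0 0 0.316;0.315 0.989 0.42 0 0 0.316;0.315 0.989 0.42 0 0 0.316;0.315 0.989 0.42 0 0 0.316;0.315 0.989 0.42 0 0 0.316;0.315 0.989 0.42 0 0 0.316;0.315 0.989 0.42 0 0 0.316;0.315 0.989 0.42 0 0 0.316;0.315 0.989 0.42 0 0 0.316;0.315 0.989 0.42 0 0 0.316;0.315 0.989 0.42 0 0 0.316;0 0 0 0 0 0;0 0 0 0 0 0;0 0 0 0 0 0",
  grip=66,
)

```text
time_s: 28.7
tcp_pos: [0.6094, 0.3442, 0.2585]
ee_rot: [[0.341, -0.94, -0.001], [-0.94, -0.341, -0.001], [0.0, 0.002, -1.0]]
wrist_force: [-1.1, -0.6, 0.3]
gripper_width: 0.76
gripper_force: 0.0
```

```bash
python3 - <<'E'
from bands import *; import m
im,d,i=cap('scene'); b=(.42,.72,-.12,.06)
band('scene',.032,.041,b,40);s=r.sense(); print(s['tcp_pos'],s['gripper_width'])
cap('wrist','w3.png'); m.find('wrist'); band('wrist',.027,.04,(.5,.7,.2,.5)); band('wrist',.014,.019,(.5,.75,.1,.3))
E
```

```text
scene 0.032 px [249 223] 362 c [500.9  -1.9] size [65.9 66.4] shortdir 82.1 z 36.5
scene 0.032 px [236 236] 67 c [490.4 -53. ] size [14.6 62.8] shortdir 89.7 z 36.7
scene 0.032 px [298 241] 57 c [634.5  -2.6] size [11.8 49.5] shortdir -89.9 z 36.9
scene 0.032 px [281 264] 79 c [625.  -84.7] size [16.5 66.2] shortdir -88.0 z 36.4
[0.60951674 0.34398104 0.25872093] 0.7582111914593279
wrist red px[367  86] 2480 c [550.1 214.2] size [45.8 70.4] shortdir 18.8 ztop 11.2
wrist yellow px[280  67] 1530 c [650.3 228.7] size [41.7 47. ] shortdir -67.5 ztop 15.2
wrist blue px[454 121] 2301 c [434.4 215.3] size [49.6 71.5] shortdir -19.5 ztop 7.3
wrist white px[181  15] 1618 c [769.5 217.1] size [36.6 70.9] shortdir 89.6 ztop 49.5
wrist white px[266 161] 2389 c [628.4 335.8] size [52.6 81.7] shortdir 23.0 ztop 31.3
wrist 0.027 px [267 160] 2495 c [628.3 330.7] size [46.  72.1] shortdir 23.3 z 31.4
wrist 0.014 px [280  50] 2755 c [655.5 214.4] size [46.2 71.7] shortdir 22.8 z 15.3
```

View pics/w3.png

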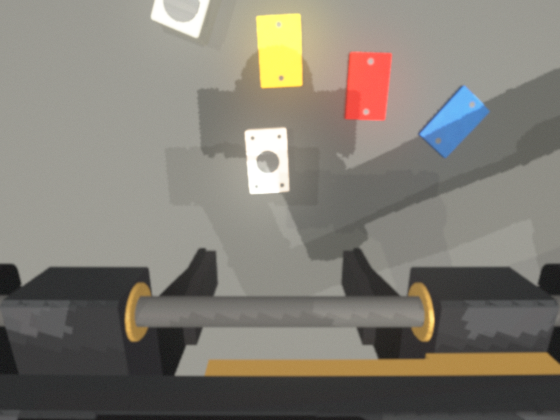

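White (267,160), yellow (280,50) and red (368,86) are all measured cleanly. The nest_a stack top is at z≈36. Picking white.

Emit:
play_rows(
  commands="0.305 -0.238 -1 0 0 0.192;0.305 -0.238 -1 0 0 0.192;0 0 -1 0 0 0;0 0 -1 0 0 0;0 0 -1 0 0 0;0 0 -1 0 0 0;0 0 -1 0 0 0;0 0 -0.8 0 0 0;0 0 -0.4 0 0 0;0 0 -0.15 0 0 0;0 0 -0.07 0 0 0;0 0 0 0 0 0;0 0 0 0 0 0",
)

```text
time_s: 30.1
tcp_pos: [0.6289, 0.3313, 0.0081]
ee_rot: [[0.396, -0.918, 0.002], [-0.918, -0.396, 0.002], [-0.001, -0.003, -1.0]]
wrist_force: [0.1, -0.7, -0.0]
gripper_width: 0.757
gripper_force: 0.0
```

Emit:
play_rows(
  commands="0 0 0 0 0 0;0 0 0 0 0 0;0 0 0 0 0 0;0 0 0 0 0 0;0 0 0 0 0 0;0 0 0.5 0 0 0;0 0 1 0 0 0;0 0 1 0 0 0;0 0 0.7 0 0 0;0 0 0 0 0 0",
  grip=36,
)

```text
time_s: 31.1
tcp_pos: [0.6302, 0.3321, 0.1074]
ee_rot: [[0.396, -0.918, 0.007], [-0.918, -0.396, 0.005], [-0.002, -0.008, -1.0]]
wrist_force: [-0.0, 0.4, -2.0]
gripper_width: 0.524
gripper_force: 30.0
```

Emit:
play_rows(
  commands="-0.366 -0.949 0 0 0 -0.348;-0.366 -0.949 0 0 0 -0.348;-0.366 -0.949 0 0 0 -0.348;-0.366 -0.949 0 0 0 -0.348;-0.366 -0.949 0 0 0 -0.348;-0.366 -0.949 0 0 0 -0.348;-0.366 -0.949 0 0 0 -0.348;-0.366 -0.949 0 0 0 -0.348;-0.366 -0.949 0 0 0 -0.348;-0.366 -0.949 0 0 0 -0.348;-0.366 -0.949 0 0 0 -0.348;-0.366 -0.949 0 0 0 -0.348;0 0 0 0 0 0;0 0 0 0 0 0;0 0 0 0 0 0",
)

```text
time_s: 32.6
tcp_pos: [0.4967, -0.0104, 0.1022]
ee_rot: [[-0.217, -0.976, -0.0], [-0.976, 0.217, 0.0], [-0.0, 0.0, -1.0]]
wrist_force: [0.2, 0.7, -1.8]
gripper_width: 0.53
gripper_force: 30.0
```

Emit:
play_rows(
  commands="0 0 -0.7 0 0 0;0 0 -0.5 0 0 0;0 0 -0.3 0 0 0;0 0 -0.2 0 0 0;0 0 -0.15 0 0 0;0 0 -0.08 0 0 0;0 0 -0.04 0 0 0;0 0 0 0 0 0;0 0 0 0 0 0",
)

```text
time_s: 33.5
tcp_pos: [0.4967, -0.0108, 0.0438]
ee_rot: [[-0.218, -0.976, 0.001], [-0.976, 0.218, 0.0], [-0.0, -0.001, -1.0]]
wrist_force: [-0.2, -0.3, -2.6]
gripper_width: 0.527
gripper_force: 30.0
```

Emit:
play_rows(
  commands="0 0 0 0 0 0;0 0 0 0 0 0;0 0 0 0 0 0;0 0 0.3 0 0 0;0 0 0.7 0 0 0;0 0 1 0 0 0;0 0 0 0 0 0",
  grip=58,
)

```text
time_s: 34.2
tcp_pos: [0.4996, -0.0103, 0.108]
ee_rot: [[-0.217, -0.976, 0.009], [-0.976, 0.217, 0.002], [-0.004, -0.009, -1.0]]
wrist_force: [-0.1, -0.2, 0.7]
gripper_width: 0.666
gripper_force: 0.0
```

```bash
python3 - <<'E'
from bands import *; import m
cap('side');cap('scene');cap('wrist');m.find('side',['red','yellow']);m.find('scene',['red','yellow','purple'])
band('scene',.06,.075,(.42,.72,-.12,.06),40); print(r.sense()['tcp_pos'])
E
```

```text
side red px[261 219] 129 c [572.   22.7] size [13.8 17.8] shortdir -11.2 ztop 47.2
side red px[268 284] 540 c [546.8 209.1] size [51.5 87.4] shortdir 18.5 ztop 10.4
side yellow px[271 181] 101 c [ 562.5 -217.5] size [34.1 87.4] shortdir 2.2 ztop 17.8
side yellow px[218 282] 614 c [655.1 205.4] size [52.2 98.4] shortdir 22.5 ztop 13.9
scene red px[305 193] 294 c [548.3 218.8] size [45.4 85.7] shortdir 18.2 ztop 12.9
scene red px[281 226] 145 c [575.5  15.3] size [15.7 18.6] shortdir -4.3 ztop 49.9
scene red px[255 232] 80 c [519.3  -6.6] size [ 5.9 48.5] shortdir -12.0 ztop 23.2
scene yellow px[341 202] 357 c [653.3 225.4] size [ 51.2 100.5] shortdir 19.1 ztop 16.8
scene purple px[259 330] 873 c [ 655.6 -230.4] size [56.  92.9] shortdir 11.4 ztop 27.5
scene 0.06 px [245 218] 437 c [496.6 -11.9] size [48.6 73. ] shortdir -12.6 z 68.3
scene 0.06 px [280 220] 52 c [574.8  16.3] size [15.2 17. ] shortdir -6.3 z 67.6
[ 0.49622319 -0.01082769  0.1037392 ]
```

Emit:
play_rows(
  commands="0.589 0.834 0 0 0 0.458;0.589 0.834 0 0 0 0.458;0.589 0.834 0 0 0 0.458;0.589 0.834 0 0 0 0.458;0.589 0.834 0 0 0 0.458;0.589 0.834 0 0 0 0.458;0.589 0.834 0 0 0 0.458;0.589 0.834 0 0 0 0.458;0.589 0.834 0 0 0 0.458;0 0 0 0 0 0;0 0 -1 0 0 0;0 0 -1 0 0 0;0 0 -0.8 0 0 0;0 0 -0.3 0 0 0;0 0 -0.15 0 0 0;0 0 -0.1 0 0 0;0 0 0 0 0 0;0 0 0 0 0 0",
  grip=66,
)

```text
time_s: 36.15
tcp_pos: [0.6562, 0.2146, 0.0042]
ee_rot: [[0.388, -0.922, 0.002], [-0.922, -0.388, 0.001], [-0.0, -0.002, -1.0]]
wrist_force: [0.3, 0.2, -1.3]
gripper_width: 0.756
gripper_force: 0.0
```

Emit:
play_rows(
  commands="0 0 0 0 0 0;0 0 0 0 0 0;0 0 0 0 0 0;0 0 0 0 0 0;0 0 0 0 0 0;0 0 0.5 0 0 0;0 0 1 0 0 0;0 0 1 0 0 0;0 0 1 0 0 0;0 0 0 0 0 0",
  grip=36,
)

```text
time_s: 37.15
tcp_pos: [0.6586, 0.2156, 0.1145]
ee_rot: [[0.389, -0.921, 0.01], [-0.921, -0.389, 0.004], [0.0, -0.011, -1.0]]
wrist_force: [0.7, 1.0, -1.0]
gripper_width: 0.532
gripper_force: 30.0
```

Emit:
play_rows(
  commands="-0.075 -0.853 0 0 0 -0.412;-0.075 -0.853 0 0 0 -0.412;-0.075 -0.853 0 0 0 -0.412;-0.075 -0.853 0 0 0 -0.412;-0.075 -0.853 0 0 0 -0.412;-0.075 -0.853 0 0 0 -0.412;-0.075 -0.853 0 0 0 -0.412;-0.075 -0.853 0 0 0 -0.412;-0.075 -0.853 0 0 0 -0.412;-0.075 -0.853 0 0 0 -0.412;0 0 0 0 0 0;0 0 0 0 0 0;0 0 0 0 0 0",
)

```text
time_s: 38.45
tcp_pos: [0.6329, -0.0409, 0.1077]
ee_rot: [[-0.217, -0.976, -0.0], [-0.976, 0.217, 0.0], [-0.0, 0.0, -1.0]]
wrist_force: [-0.5, 0.6, -1.7]
gripper_width: 0.525
gripper_force: 30.0
```

Emit:
play_rows(
  commands="0 0 -0.9 0 0 0;0 0 -0.7 0 0 0;0 0 -0.5 0 0 0;0 0 -0.5 0 0 0;0 0 -0.25 0 0 0;0 0 -0.15 0 0 0;0 0 -0.07 0 0 0;0 0 0 0 0 0;0 0 0 0 0 0",
)

```text
time_s: 39.35
tcp_pos: [0.6335, -0.0414, 0.0166]
ee_rot: [[-0.218, -0.976, 0.001], [-0.976, 0.218, 0.0], [-0.0, -0.001, -1.0]]
wrist_force: [-0.1, 0.1, -2.0]
gripper_width: 0.527
gripper_force: 30.0
```

Emit:
play_rows(
  commands="0 0 0 0 0 0;0 0 0 0 0 0;0 0 0 0 0 0;0 0 0.4 0 0 0;0 0 0.7 0 0 0;0 0 1 0 0 0;0 0 1 0 0 0;0 0 0 0 0 0",
  grip=56,
)

```text
time_s: 40.15
tcp_pos: [0.6366, -0.0414, 0.1153]
ee_rot: [[-0.217, -0.976, 0.012], [-0.976, 0.217, 0.0], [-0.003, -0.011, -1.0]]
wrist_force: [0.3, 0.4, 0.0]
gripper_width: 0.644
gripper_force: 0.0
```

```bash
python3 - <<'E'
from bands import *; import m
cap('side');cap('scene');cap('wrist');m.find('side',['red']);m.find('scene',['red','yellow','purple'])
b=(.42,.72,-.12,.06)
band('scene',.06,.075,b,40); band('scene',.024,.033,b,40);print(r.sense()['tcp_pos'])
E
```

```text
side red px[261 219] 128 c [571.9  21.3] size [14.4 16.9] shortdir -14.6 ztop 46.7
side red px[268 284] 539 c [546.6 210.3] size [51.2 86.9] shortdir 18.2 ztop 10.3
scene red px[281 229] 114 c [586.9 -12.7] size [16.4 70.3] shortdir 19.8 ztop 43.2
scene red px[255 232] 79 c [518.5  -6.5] size [ 6.6 47.9] shortdir -13.3 ztop 23.7
scene yellow px[295 253] 234 c [636.8 -32. ] size [45.8 49.7] shortdir -13.2 ztop 28.4
scene purple px[259 330] 876 c [ 655.6 -230.3] size [56.1 93.9] shortdir 11.1 ztop 27.5
scene 0.06 px [245 217] 451 c [495.6 -10.8] size [49.7 73.5] shortdir -12.6 z 68.5
scene 0.024 px [254 231] 57 c [518.2  -7.8] size [ 6.5 50.6] shortdir -13.8 z 26.8
scene 0.024 px [237 239] 55 c [490.5 -52.7] size [15.4 60.7] shortdir 89.2 z 28.9
scene 0.024 px [295 251] 407 c [639.2 -29.9] size [58.4 62.9] shortdir 81.5 z 28.5
scene 0.024 px [281 267] 73 c [626.  -84.7] size [14.2 64.3] shortdir -89.5 z 28.6
[ 0.6326225  -0.04150172  0.10917276]
```

Emit:
play_rows(
  commands="-0.276 0.853 0 0 0 0.365;-0.276 0.853 0 0 0 0.365;-0.276 0.853 0 0 0 0.365;-0.276 0.853 0 0 0 0.365;-0.276 0.853 0 0 0 0.365;-0.276 0.853 0 0 0 0.365;-0.276 0.853 0 0 0 0.365;-0.276 0.853 0 0 0 0.365;-0.276 0.853 0 0 0 0.365;-0.276 0.853 0 0 0 0.365;0 0 0 0 0 0;0 0 -1 0 0 0;0 0 -1 0 0 0;0 0 -0.8 0 0 0;0 0 -0.4 0 0 0;0 0 -0.2 0 0 0;0 0 -0.1 0 0 0;0 0 -0.05 0 0 0;0 0 0 0 0 0;0 0 0 0 0 0",
  grip=66,
)

```text
time_s: 42.3
tcp_pos: [0.5507, 0.2147, 0.0032]
ee_rot: [[0.322, -0.947, 0.001], [-0.947, -0.322, 0.001], [-0.0, -0.002, -1.0]]
wrist_force: [0.4, 0.1, 0.5]
gripper_width: 0.76
gripper_force: 0.0
```

Emit:
play_rows(
  commands="0 0 0 0 0 0;0 0 0 0 0 0;0 0 0 0 0 0;0 0 0 0 0 0;0 0 0 0 0 0;0 0 0.5 0 0 0;0 0 1 0 0 0;0 0 1 0 0 0;0 0 1 0 0 0;0 0 0 0 0 0",
  grip=36,
)

```text
time_s: 43.3
tcp_pos: [0.5529, 0.2159, 0.1118]
ee_rot: [[0.323, -0.946, 0.008], [-0.946, -0.323, 0.005], [-0.002, -0.009, -1.0]]
wrist_force: [1.2, 0.8, -1.4]
gripper_width: 0.526
gripper_force: 30.0
```

Emit:
play_rows(
  commands="0.276 -0.853 0 0 0 -0.365;0.276 -0.853 0 0 0 -0.365;0.276 -0.853 0 0 0 -0.365;0.276 -0.853 0 0 0 -0.365;0.276 -0.853 0 0 0 -0.365;0.276 -0.853 0 0 0 -0.365;0.276 -0.853 0 0 0 -0.365;0.276 -0.853 0 0 0 -0.365;0.276 -0.853 0 0 0 -0.365;0.276 -0.853 0 0 0 -0.365;0 0 0 0 0 0;0 0 0 0 0 0;0 0 0 0 0 0",
)

```text
time_s: 44.6
tcp_pos: [0.6324, -0.041, 0.1065]
ee_rot: [[-0.217, -0.976, -0.001], [-0.976, 0.217, 0.0], [0.0, 0.001, -1.0]]
wrist_force: [-0.0, 0.3, -2.0]
gripper_width: 0.522
gripper_force: 30.0
```

Emit:
play_rows(
  commands="0 0 -0.9 0 0 0;0 0 -0.6 0 0 0;0 0 -0.4 0 0 0;0 0 -0.3 0 0 0;0 0 -0.2 0 0 0;0 0 -0.08 0 0 0;0 0 -0.06 0 0 0;0 0 0 0 0 0;0 0 0 0 0 0",
)

```text
time_s: 45.5
tcp_pos: [0.6334, -0.0415, 0.0317]
ee_rot: [[-0.218, -0.976, 0.001], [-0.976, 0.218, 0.0], [-0.0, -0.001, -1.0]]
wrist_force: [-0.1, -0.2, -1.6]
gripper_width: 0.525
gripper_force: 30.0
```

Emit:
play_rows(
  commands="0 0 0 0 0 0;0 0 0 0 0 0;0 0 0 0 0 0;0 0 0.4 0 0 0;0 0 0.7 0 0 0;0 0 1 0 0 0;0 0 0.5 0 0 0;0 0 0 0 0 0",
  grip=56,
)

```text
time_s: 46.3
tcp_pos: [0.6352, -0.0414, 0.1132]
ee_rot: [[-0.217, -0.976, 0.007], [-0.976, 0.217, 0.001], [-0.002, -0.007, -1.0]]
wrist_force: [1.4, 0.3, 1.0]
gripper_width: 0.645
gripper_force: 0.0
```

Emit:
play_rows(
  commands="0.06 -0.9 0.9 0 0 0.367;0.06 -0.9 0.9 0 0 0.367;0.06 -0.9 0.9 0 0 0.367;0.06 -0.9 0.9 0 0 0.367;0 0 0 0 0 0;0 0 0 0 0 0;0 0 0 0 0 0",
  grip=66,
)

```text
time_s: 47.0
tcp_pos: [0.6392, -0.1489, 0.2153]
ee_rot: [[0.0, -1.0, -0.003], [-1.0, -0.0, 0.001], [-0.001, 0.003, -1.0]]
wrist_force: [0.5, -0.4, 0.5]
gripper_width: 0.755
gripper_force: 0.0
```

```bash
python3 - <<'E'
from bands import *; import m
cap('scene');cap('wrist')
b=(.42,.72,-.12,.06)
band('scene',.06,.075,b,40); band('scene',.036,.044,b,40);print(r.sense()['tcp_pos'])
m.find('wrist',['purple','orange']); band('wrist',.024,.031,(.5,.75,-.35,-.1))
E
```

```text
scene 0.06 px [245 219] 382 c [496.3 -11. ] size [48.6 74.2] shortdir -12.3 z 68.2
scene 0.06 px [279 220] 43 c [575.1  16.5] size [14.8 16.6] shortdir 75.6 z 68.0
scene 0.036 px [258 226] 50 c [524.   -3.2] size [12.9 65.5] shortdir -18.5 z 40.4
scene 0.036 px [236 235] 59 c [488.2 -52.9] size [15.9 64.4] shortdir 89.2 z 40.1
scene 0.036 px [294 249] 468 c [636.6 -34.8] size [63.4 68.7] shortdir -10.2 z 40.4
scene 0.036 px [281 263] 70 c [625.5 -85.1] size [15.9 65.5] shortdir -88.2 z 40.0
[ 0.63946865 -0.14865067  0.21546244]
wrist purple px[257  94] 2671 c [ 660.5 -238.6] size [45.7 71.8] shortdir 7.8 ztop 27.2
wrist orange px[343 126] 825 c [ 573.  -219.6] size [23.2 75.4] shortdir -4.2 ztop 19.0
wrist 0.024 px [257  94] 3649 c [ 660.3 -238.6] size [46.1 72.5] shortdir 8.0 z 27.3
```

Emit:
play_rows(
  commands="0.223 -0.989 -0.9 0 0 0.31;0.223 -0.989 -0.9 0 0 0.31;0.223 -0.989 -0.9 0 0 0.31;0 0 -1 0 0 0;0 0 -1 0 0 0;0 0 -1 0 0 0;0 0 -0.8 0 0 0;0 0 -0.3 0 0 0;0 0 -0.15 0 0 0;0 0 -0.07 0 0 0;0 0 0 0 0 0;0 0 0 0 0 0",
  grip=62,
)

```text
time_s: 48.3
tcp_pos: [0.6611, -0.2387, 0.008]
ee_rot: [[0.14, -0.99, 0.002], [-0.99, -0.14, -0.0], [0.001, -0.002, -1.0]]
wrist_force: [0.2, 0.3, 0.3]
gripper_width: 0.712
gripper_force: 0.0
```

Emit:
play_rows(
  commands="0 0 0 0 0 0;0 0 0 0 0 0;0 0 0 0 0 0;0 0 0 0 0 0;0 0 0 0 0 0;0 0 0.5 0 0 0;0 0 1 0 0 0;0 0 1 0 0 0;0 0 0.7 0 0 0;0 0 0 0 0 0",
  grip=36,
)

```text
time_s: 49.3
tcp_pos: [0.6625, -0.2391, 0.1071]
ee_rot: [[0.14, -0.99, 0.008], [-0.99, -0.14, -0.002], [0.003, -0.007, -1.0]]
wrist_force: [0.9, 0.5, -1.8]
gripper_width: 0.526
gripper_force: 30.0
```

Emit:
play_rows(
  commands="-0.13 0.938 0 0 0 -0.342;-0.13 0.938 0 0 0 -0.342;-0.13 0.938 0 0 0 -0.342;-0.13 0.938 0 0 0 -0.342;-0.13 0.938 0 0 0 -0.342;-0.13 0.938 0 0 0 -0.342;-0.13 0.938 0 0 0 -0.342;0 0 0 0 0 0;0 0 0 0 0 0;0 0 0 0 0 0",
)

```text
time_s: 50.3
tcp_pos: [0.6325, -0.0422, 0.1017]
ee_rot: [[-0.218, -0.976, -0.002], [-0.976, 0.218, -0.0], [0.001, 0.002, -1.0]]
wrist_force: [0.2, -0.3, -2.2]
gripper_width: 0.527
gripper_force: 30.0
```

Emit:
play_rows(
  commands="0 0 -0.6 0 0 0;0 0 -0.5 0 0 0;0 0 -0.3 0 0 0;0 0 -0.2 0 0 0;0 0 -0.12 0 0 0;0 0 -0.08 0 0 0;0 0 -0.04 0 0 0;0 0 0 0 0 0;0 0 0 0 0 0",
)

```text
time_s: 51.2
tcp_pos: [0.6332, -0.0415, 0.0478]
ee_rot: [[-0.217, -0.976, 0.001], [-0.976, 0.217, 0.0], [-0.0, -0.001, -1.0]]
wrist_force: [0.5, -0.4, -2.3]
gripper_width: 0.527
gripper_force: 30.0
```

Emit:
play_rows(
  commands="0 0 0 0 0 0;0 0 0 0 0 0;0 0 0 0 0 0;0 0 0.3 0 0 0;0 0 0.7 0 0 0;0 0 1 0 0 0;0 0 1 0 0 0;0 0.9 1 0 0 0;0 0.9 1 0 0 0;0 0.9 0 0 0 0;0 0.9 0 0 0 0;0 0 0 0 0 0;0 0 0 0 0 0",
  grip=56,
)

```text
time_s: 52.5
tcp_pos: [0.6329, 0.0668, 0.198]
ee_rot: [[-0.216, -0.976, 0.001], [-0.976, 0.216, -0.0], [-0.0, -0.001, -1.0]]
wrist_force: [-0.1, -0.2, 0.0]
gripper_width: 0.645
gripper_force: 0.0
```

```bash
python3 - <<'E'
from bands import *; import m
im,_,_=cap('scene','s9.png');im2,_,_=cap('wrist');cap('side');m.find('side',['red','white']);m.find('scene',['green','blue'])
b=(.42,.72,-.12,.06)
for n in('scene','wrist'): band(n,.062,.075,b,30)
cv2.imwrite('pics/f.png',np.hstack([cv2.resize(im,(400,300)),cv2.resize(im2,(400,300))]))
print(r.sense()['tcp_pos'])
E
```

```text
side red px[261 219] 123 c [571.4  21.4] size [13.6 18.3] shortdir -14.5 ztop 44.4
side white px[276 154] 232 c [ 565.4 -192. ] size [ 77.4 617.6] shortdir -1.5 ztop 21.4
side white px[312 154] 294 c [ 438.4 -416.8] size [ 78.7 160.3] shortdir -2.6 ztop 21.6
side white px[187 187] 535 c [ 802.2 -212.2] size [ 51.7 216.4] shortdir 12.8 ztop 39.1
side white px[276 222] 2188 c [556.7 -66.2] size [222.  256.5] shortdir 77.6 ztop 10.5
side white px[175 205] 69 c [790.1 -28.7] size [ 20.6 201.1] shortdir 14.0 ztop 97.9
side white px[177 222] 206 c [779.4  16.6] size [ 42.4 129.4] shortdir 13.5 ztop 56.6
side white px[170 260] 425 c [764.2 163.8] size [ 62.9 157.6] shortdir 12.4 ztop 47.9
scene green px[127 267] 971 c [ 311.6 -234.7] size [61.4 99.7] shortdir 61.8 ztop 26.5
scene green px[168 290] 680 c [ 441.  -240.5] size [47.2 72.1] shortdir 17.2 ztop 19.6
scene blue px[269 183] 253 c [437.4 216.8] size [46.7 81.1] shortdir -19.4 ztop 8.8
scene blue px[149 373] 3080 c [ 503. -392.] size [137.5 247.9] shortdir -88.5 ztop 3.8
scene 0.062 px [245 217] 432 c [496.6 -10.9] size [48.  74.6] shortdir -13.8 z 68.6
scene 0.062 px [280 220] 48 c [575.2  17.2] size [15.5 17.9] shortdir -8.6 z 68.1
scene 0.062 px [291 243] 548 c [632.8 -41.5] size [48.4 74.1] shortdir -13.4 z 68.4
wrist 0.062 px [250  72] 5447 c [633.1 -41.5] size [45.6 71.9] shortdir -12.5 z 67.3
wrist 0.062 px [423  72] 5616 c [496.4 -11.6] size [47.2 72.3] shortdir -12.6 z 67.3
wrist 0.062 px [334 131] 372 c [574.6  17.4] size [15.1 16.2] shortdir 78.4 z 67.2
[0.6329153  0.06549715 0.19750645]
```

View pics/f.png

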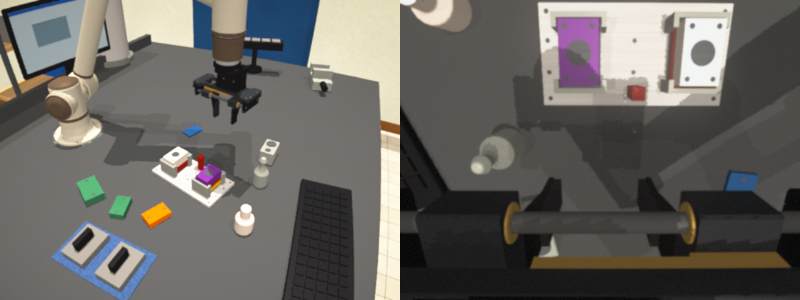

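Both workpieces sit flat in the nests, purple at (578,52) and white at (703,52). Their tops read 67.3 mm against 67.2 mm for the post. The covers are on the mat and the bystanders are undisturbed.

```bash
python3 -c "
from station import r
print(r.finish_job())"
```

```text
the job is handed in; nothing more can be done
None
```

The job is handed in after about 53 s of robot time: both covers lie flat side by side on the mat, white sits on 12+12 in nest_a and purple on 16+12 in nest_b, and both tops measure level with the datum post to about 0.1 mm.

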